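Put the lenses back in their boxes

ROBOT

A 6-joint arm with a two-finger parallel gripper is mounted at the origin on the work surface. World frame = base frame: x ahead of the robot, y to its left, z up, the work surface at z = 0. Lengths are in mm, angles in rad, forces in N, time in s.
With the tool pointing down it reaches from about 300 to 775 mm from the base axis. Payload 14.6 kg.
Tool frame: the origin (TCP) lies between the finger pads; the fingertips stand ahead of it and the grasp point (between the pads) lies 11 mm behind it (manip.finger_overhang is the z of the fingertips in the tool frame, in mm); z points along the fingers, y is the line along which they close (so a half turn about z gives the same grasp; the last joint's range is limited). The gripper opens to 94 mm and grips with 3 to 60 N. Pads are 16 mm wide; open, the fingers measure 119 mm over their backs; the gripper's body (75 mm by 177 mm) begins 78 mm behind the grasp point.
Start: joints at [-1.396, 0.3, 1.521, -0, 1.321, -0.067], TCP at [131.691, -533.991, 213.446] pointing down, gripper open.
Joint ranges: [-3.03, 3.03], [-0.79, 2.21], [0.23, 2.52], [-1.04, 4.18], [0, 3.07], [-2.55, 2.55]. Speed limits (rad/s): [2.22, 2.22, 2.57, 3.14, 3.14, 3.14].

INTERFACE

Orientations are given as [roll, pitch, yaw] about the fixed x, y, z axes, in that order (R = Rz(yaw) Ry(pitch) Rx(roll)).
In Python, from cell import manip gives the robot as it stands.
- The arm moves only by the tool jog_arm, never from a script. Its argument "series" is a list of rows, each a list of 7 numbers: the shift along the world's x, y, z as a fraction of full scale, then the turn, a rotation vector about the world's x, y, z as a fraction of full scale, then the closure, from 0 (fully open) to 1 (shut). In form: [[dx, dy, dz, wx, wy, wz, fingers], ...]. A call has 1 to 8 rows; each row is the pose to reach, as a shift and turn from the pose commanded when the call began; what a row does not reach only later rows make up. Full scale, the value 1, is 120 mm for a shift and 90 degrees for a turn. A row lasts 1/12 s, in which the tool goes at most 41.7 mm and 7.16 degrees, less where a joint would pass 70% of its speed; a pose out of reach is approached as far as the arm can. A call with a number of a shift or a turn outside -1 to 1 is refused whole. A call with a gripper value outside its range is refused whole. The fingers move at their own pace and stop on an object; "grip_force" is the grip in N (left out, the last holds). Time passes only in rows, so rows that repeat a pose let the fingers close. It gives the time, the measured TCP pose, the force, the opening and the grip force at its end, in the units of the state.
- manip.read_state(): the state, without advancing time (a new reading comes with each control period).
- manip.camera(name): name is "side" or "top"; returns a dict with "frame" (384x512x3 uint8, red, green, blue), "vfov" (degrees; the focal length in pixels is half the picture's height over the tangent of half this angle, whatever the lens; pixels are square), "cx", "cy" (the principal point, pixels), "R" (3x3) and "t" (3): a world point X has camera coordinates R X + t. Camera axes: x right, y down, z forward; pixel columns grow to the right and rows downward; lengths in mm; the calibration is good to about 2 mm. A picture is of the moment at which its call begins. There is no depth.
- manip.sign_off(): hands the job in; it is judged then, once.
The state is a dict: "clock": time; "joints": joint angles; "qd": joint speeds; "effort": joint torques, N m; "eef_pos": TCP position; "eef_rot": TCP orientation; "wrist_force": force on the tool from outside, world axes, zero at the start; "moment": the same for the moment, N m; "finger_gap": finger opening in mm; "finger_force": force on a finger pad.
Only numpy, scipy, OpenCV 4.12 (cv2) and the standard library are available. Lean on these libraries where they do the work, as an engineer would, in place of code of your own. Each camera call takes 0.05 s, during which the arm holds its last target. There are 200 camera calls.

TASK

The measurements are finished: put away the three loose lenses that lie on the table, each in the open foam-lined box of its own size (the small lens in the smallest box, the large one in the largest), lying flat in the well of the foam with the glass up. Glass chips easily, so carry each lens all the way down and set it on the foam, do not let it drop. Leave the iris, the mirror mount and the filter where they are.

Things in the scene. Friction and masses are not known exactly. Their poses are not given: they have to be found in the camera images.
- lens_small: the small lens: clear domed glass in a black round cell, 32 mm diameter, 20 mm high, lying flat on the table with the glass face up. Origin: centre of its underside; z is its axis, up through the glass. About 50 g.
- lens_medium: the medium lens: clear domed glass in a black round cell, 44 mm diameter, 22 mm high, lying flat on the table with the glass face up. Origin: centre of its underside; z is its axis, up through the glass. About 90 g.
- lens_large: the large lens: clear domed glass in a black round cell, 58 mm diameter, 24 mm high, lying flat on the table with the glass face up. Origin: centre of its underside; z is its axis, up through the glass. About 150 g.
- box_small: the small lens's storage box, fixed, lying open. White base 64 x 64 mm, 14 mm high, filled with dark foam that has one round well 50 mm across, 6 mm deep: well floor 8 mm above the table, foam and rim at 14 mm. Origin: on the table under the well's centre; z up. The lid, an empty white tray of the same footprint and height, lies open on the +x side, centre 68 mm from the origin.
- box_medium: the medium lens's storage box, fixed, lying open. White base 76 x 76 mm, 14 mm high, filled with dark foam that has one round well 62 mm across, 6 mm deep: well floor 8 mm above the table, foam and rim at 14 mm. Origin: on the table under the well's centre; z up. The lid, an empty white tray of the same footprint and height, lies open on the +x side, centre 80 mm from the origin.
- box_large: the large lens's storage box, fixed, lying open. White base 90 x 90 mm, 14 mm high, filled with dark foam that has one round well 76 mm across, 6 mm deep: well floor 8 mm above the table, foam and rim at 14 mm. Origin: on the table under the well's centre; z up. The lid, an empty white tray of the same footprint and height, lies open on the +x side, centre 94 mm from the origin.
- iris: bystander: an iris diaphragm lying flat, a black disc with dark leaves and a pinhole, no glass, 46 mm diameter, 14 mm high, with a short steel lever pointing along its +x out to 38 mm from the centre. Origin: centre of its underside.
- mirror_mount: bystander: a square black mirror mount standing upright, 50 mm wide (y) and high, about 42 mm deep (x), with a small round mirror on its -x face and three knurled knobs behind. Origin: under its middle, at table height.
- filter: bystander: a square aluminium frame with dark filter glass lying flat, 52 x 52 mm, 10 mm high. Origin: centre of its underside.
Mind the look-alikes: they are no part of the job. Leave any purple look-alike of the box_large alone.

How it is judged:
By the outcome, as a careful person would: the job done as asked, in the order asked, and still so for the second after the job is handed in, with the robot touching nothing.
It also fails if it takes over 88 s, if anything falls off the work surface, if the arm or the gripper's body presses on something with over 40 N, if the wrist force passes 120 N, or if a joint passes its speed limit or range.

## Working session

There is one attempt and no reset: what is moved stays moved. The work goes in short steps, Python scripts to look and compute and a tool call to move; the robot and the scene stay as the last step left them, time stands still between calls to the robot, and variables do not carry over. Pictures are saved under pics/ and viewed, at most 14 in all, crops included, and the job is handed in when it is done.

Besides the shell and the picture viewer there is one more tool, called after "Request:" in YAML: its name, and indented under it one key for each argument. jog_arm: Moves the arm, as the interface text tells. Its arguments: {"type":"object","properties":{"series":{"type":"array"},"grip_force":{"type":"number"}},"required":["series"]}

```bash
ls; mkdir -p pics; python3 - <<'E'
from cell import manip
import cv2,pickle
for n in("top","side"):
    c=manip.camera(n); pickle.dump(c,open(n+'.pkl','wb'))
    cv2.imwrite(f'pics/{n}0.png',cv2.resize(c["frame"][:,:,::-1],(768,576),interpolation=cv2.INTER_CUBIC))
    print(n,c["vfov"],c["cx"],c["cy"],(-c["R"].T@c["t"]).round(),c["R"].round(2).tolist(),[k for k in c])
s=manip.read_state();print(s,manip.finger_overhang)
E
```

```text
pics
top 52.56849155153391 251.41911020819464 194.90431473024074 [ 242.  -45. 1257.] [[-0.01, -1.0, -0.03], [-0.99, 0.01, -0.13], [0.13, 0.02, -0.99]] ['frame', 'vfov', 'cx', 'cy', 'R', 't']
side 42.64233090993585 255.15711500116433 196.05636587312395 [-280.  711.  630.] [[-0.73, -0.68, 0.02], [-0.36, 0.35, -0.86], [0.58, -0.64, -0.5]] ['frame', 'vfov', 'cx', 'cy', 'R', 't']
{'clock': 0.1, 'joints': array([-1.39561413e+00,  3.00423093e-01,  1.52151216e+00,  1.62007669e-06,
        1.32073890e+00, -6.66348830e-02]), 'qd': array([ 1.08737639e-04, -2.05903524e-03, -2.73439502e-03,  1.72310577e-03,
       -1.66778599e-03, -6.56633259e-05]), 'effort': array([ 1.90665487e-03, -5.32640326e+01, -3.53281689e+01,  7.09290965e-02,
        2.34555721e-02, -5.54957091e-05]), 'eef_pos': array([ 131.64481265, -533.77047777,  212.94182612]), 'eef_rot': array([-3.14051366e+00, -7.35779318e-05,  2.41816642e-01]), 'wrist_force': array([-0.16383146,  0.65877105,  0.17002199]), 'moment': array([ 0.06200402, -0.00570692, -0.00526175]), 'finger_force': 0.0, 'finger_gap': 93.84399581110313} 8.0
```

View pics/top0.png

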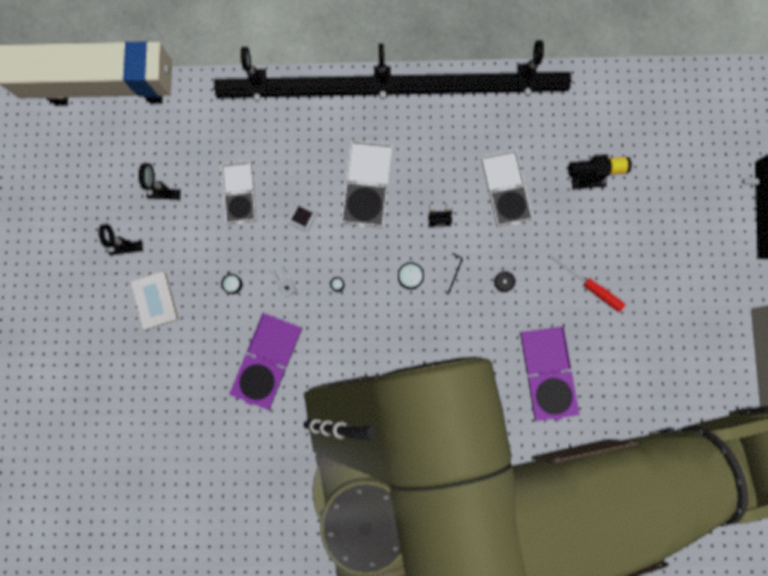

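View pics/side0.png

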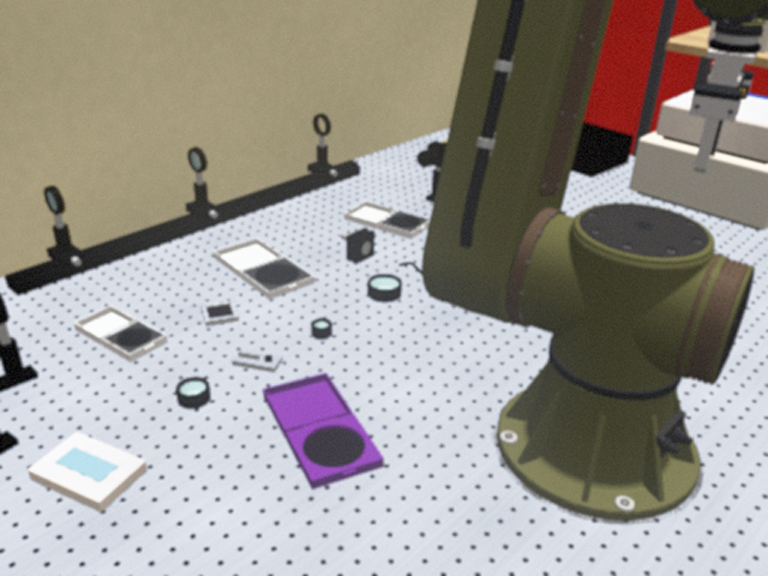

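The top view shows lenses at (231,284) medium, (337,284) small and (411,275) large. The look-alikes are the iris at (504,282) and the hex key and other tools. White boxes have wells at (239,207), (365,203) and (512,205); the purple decoys are at (257,382) and (554,396). Next I'll crop and measure.

```bash
cat > h.py <<'E'
import numpy as np,cv2,pickle
def proj(c,P):
    f=192/np.tan(np.radians(c["vfov"]/2)); q=c["R"]@np.asarray(P,float)+c["t"]
    return np.array([c["cx"]+f*q[0]/q[2],c["cy"]+f*q[1]/q[2]])
def ray(c,uv,z):
    f=192/np.tan(np.radians(c["vfov"]/2))
    d=c["R"].T@np.array([(uv[0]-c["cx"])/f,(uv[1]-c["cy"])/f,1]); o=-c["R"].T@c["t"]
    return o+d*(z-o[2])/d[2]
def blob(c,uv,half,fn):
    """centroid, area (px) of mask fn(crop float) component nearest uv"""
    x0,y0=int(uv[0]-half),int(uv[1]-half); k=8
    a=cv2.resize(c["frame"][y0:y0+2*half,x0:x0+2*half],None,fx=k,fy=k,interpolation=cv2.INTER_CUBIC).astype(float)
    n,l,st,ce=cv2.connectedComponentsWithStats(fn(a).astype(np.uint8))
    ok=[i for i in range(1,n) if st[i,4]>k*k*8]
    if not ok:return None
    i=min(ok,key=lambda i:np.hypot(*(ce[i]-half*k)))
    return (ce[i]+.5)/k-.5+[x0,y0], st[i,4]/k/k, st[i,2:4]/k
E
cat > m.py <<'E'
from h import *
t=pickle.load(open('top.pkl','rb'));s=pickle.load(open('side.pkl','rb'))
dark=lambda th:(lambda a:a.max(2)<th)
teal=lambda a:(a[...,1]-a[...,0]>12)&(a[...,1]>90)
T={'Lm':(231,284),'Ls':(337,284),'Ll':(411,275),'iris':(504,282),'bA':(239,207),'bB':(365,203),'bC':(512,205),'mm':(440,218),'filt':(302,216)}
H={'Lm':22,'Ls':20,'Ll':24,'iris':14,'mm':50,'filt':10}
for n,uv in T.items():
    uv=np.array(uv)/1.5
    r=blob(t,uv,22 if n[0]=='b' else 14,teal if n[0]=='L' else dark(60 if n[0]=='b' else 80))
    if r is None: print(n,None);continue
    z=H.get(n,10); print(n,r[0].round(1),'area',r[1].round(0),r[2],ray(t,r[0],z).round(1),'eqdiam mm',(2*np.sqrt(r[1]/np.pi)*(1257-z)/388.8).round(1))
for n,uv in {'Lm':(193,388),'Ls':(321,325),'Ll':(384,284)}.items():
    r=blob(s,np.array(uv)/1.5,20,teal)
    if r: print('side',n,r[0].round(1),r[1].round(0),ray(s,r[0],H[n]-1).round(1))
f=t["frame"][95:225,130:390,::-1]
cv2.imwrite('pics/crop1.png',cv2.resize(f,None,fx=3,fy=3,interpolation=cv2.INTER_CUBIC))
E
python3 m.py
```

```text
Lm [152.3 188.3] area 52.0 [ 9.375 10.375] [433.7 305.2  22. ] eqdiam mm 25.7
Ls [223.5 188.6] area 20.0 [5.875 6.5  ] [430.1  74.6  20. ] eqdiam mm 16.1
Ll [271.3 181.8] area 86.0 [13.75  14.375] [449.8 -79.7  24. ] eqdiam mm 33.2
iris [335.9 187.4] area 124.0 [13.875 13.   ] [ 430.4 -287.2   14. ] eqdiam mm 40.2
bA [159.3 137.6] area 172.0 [14.875 14.375] [605.8 289.6  10. ] eqdiam mm 47.4
bB [242.5 135.7] area 400.0 [22.875 22.125] [607.9  12.8  10. ] eqdiam mm 72.4
bC [340.5 136.4] area 273.0 [19.    18.375] [ 600.2 -309.4   10. ] eqdiam mm 59.8
mm [293.  145.4] area 141.0 [15.375 10.625] [ 561.8 -149.4   50. ] eqdiam mm 41.7
filt [200.8 143.8] area 93.0 [12.375 12.125] [582.5 150.9  10. ] eqdiam mm 34.9
side Lm [128.1 258.4] 143.0 [432.2 302.6  21. ]
side Ls [213.8 216.1] 39.0 [429.9  73.2  19. ]
side Ll [256.  188.6] 139.0 [444.9 -84.3  23. ]
```

View pics/crop1.png

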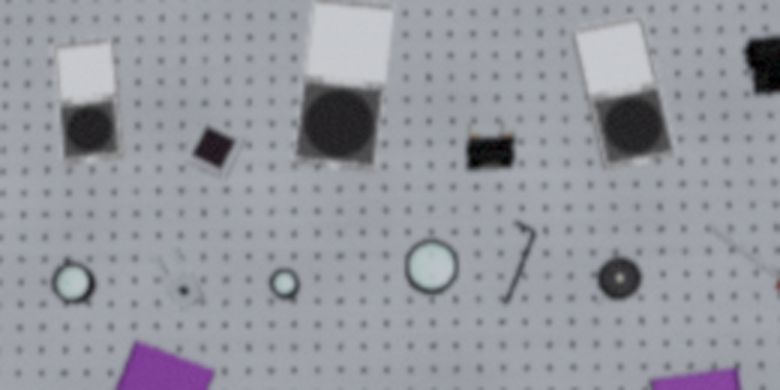

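The crop confirms the choice. The glass-up cells are at crop (74,283) medium, (285,283) small and (432,266) large, and the iris at (620,278) has no glass. Well diameters of 47, 60 and 72 mm identify box small = left, medium = right, large = centre. Lens centres need a tighter fit.

```bash
cat > fit.py <<'E'
from h import *
import sys
from scipy.optimize import least_squares
D={'Ls':(32,20),'Lm':(44,22),'Ll':(58,24)}
def sil(c,uv,half):
    x0,y0=int(uv[0]-half),int(uv[1]-half);k=8
    a=cv2.resize(c["frame"][y0:y0+2*half,x0:x0+2*half],None,fx=k,fy=k,interpolation=cv2.INTER_CUBIC).astype(int)
    m=((a.max(2)<105)|(a[...,1]-a[...,0]>10)).astype(np.uint8)
    e=cv2.getStructuringElement(cv2.MORPH_ELLIPSE,(25,25))
    m=cv2.morphologyEx(cv2.morphologyEx(m,cv2.MORPH_CLOSE,e),cv2.MORPH_OPEN,cv2.getStructuringElement(cv2.MORPH_ELLIPSE,(31,31)))
    cs,_=cv2.findContours(m,0,1); q=max(cs,key=cv2.contourArea)
    M=cv2.moments(q);return np.array([M['m10'],M['m01']])/M['m00']/k-.5+.5/k+[x0,y0],M['m00']/k/k
def model(c,p,d,h):
    a=np.linspace(0,2*np.pi,60)
    P=[proj(c,(p[0]+d/2*np.cos(t),p[1]+d/2*np.sin(t),z)) for t in a for z in (0,h-2)]
    q=cv2.convexHull(np.float32(P));M=cv2.moments(q);return np.array([M['m10'],M['m01']])/M['m00'],M['m00']
if __name__=='__main__':
  for cam,g in(('top',{'Lm':(231,284),'Ls':(337,284),'Ll':(411,275)}),('side',{'Lm':(193,392),'Ls':(321,327),'Ll':(384,287)})):
    c=pickle.load(open(cam+'.pkl','rb'))
    for n,uv in g.items():
        d,h=D[n];o,A=sil(c,np.array(uv)/1.5,20)
        r=least_squares(lambda p:model(c,p,d,h)[0]-o,ray(c,o,h/2)[:2]).x
        print(cam,n,r.round(1),'area',A.round(0),'expected',model(c,r,d,h)[1].round(0))
E
python3 fit.py
```

```text
Traceback (most recent call last):
  File "fit.py", line 23, in <module>
    print(cam,n,r.round(1),'area',A.round(0),'expected',model(c,r,d,h)[1].round(0))
                                  ^^^^^^^
AttributeError: 'float' object has no attribute 'round'
```

```bash
sed -i "s/A.round(0)/round(A)/;s/\[1\].round(0))/[1])/" fit.py; python3 fit.py
```

```text
top Lm [433.7 307.7] area 101 expected 166.01045478554443
top Ls [428.5  72.7] area 65 expected 84.52760876284447
top Ll [446.1 -79.9] area 148 expected 267.9942157298792
side Lm [436.3 300.6] area 362 expected 414.3083534666803
side Ls [432.9  70.2] area 134 expected 173.1191283678636
side Ll [449.2 -88.7] area 314 expected 376.78776095295325
```

```bash
python3 - <<'E'
s=open('fit.py').read()
a=s.index("    m=((a.max"); b=s.index("    e=cv2")
s=s[:a]+"    m=(np.linalg.norm(a-np.median(a.reshape(-1,3),axis=0),axis=2)>30).astype(np.uint8)\n"+s[b:]
# fill holes
s=s.replace("    cs,_=","    cs,_=cv2.findContours(m,0,1);m=cv2.drawContours(m*0,cs,-1,1,-1)\n    m=cv2.morphologyEx(m,cv2.MORPH_OPEN,cv2.getStructuringElement(cv2.MORPH_ELLIPSE,(41,41)))\n    cs,_=",1)
s=s.replace("m=cv2.morphologyEx(cv2.morphologyEx(m,cv2.MORPH_CLOSE,e),cv2.MORPH_OPEN,cv2.getStructuringElement(cv2.MORPH_ELLIPSE,(31,31)))","m=cv2.morphologyEx(m,cv2.MORPH_CLOSE,e[::2,::2].copy())")
open('fit.py','w').write(s)
E
python3 fit.py
```

```text
top Lm [433.7 302.7] area 199 expected 165.77511214837432
top Ls [429.3  72.5] area 107 expected 84.53148574882653
top Ll [446.1 -86.5] area 303 expected 268.22796360356733
side Lm [436.4 300.5] area 486 expected 414.18063674500445
side Ls [432.   71.4] area 221 expected 173.5829763924703
side Ll [448.3 -87.5] area 430 expected 377.6682241373928
```

Request:
jog_arm:
  series:
    - [0.4, 0.85, 0, 0, 0, 0.14, 0]
    - [0.4, 0.85, 0, 0, 0, 0.14, 0]
    - [0.4, 0.85, 0, 0, 0, 0.14, 0]
    - [0.4, 0.85, 0, 0, 0, 0.14, 0]
  grip_force: 15

```text
clock: 0.43
eef_pos: [181.2, -428.5, 213.5]
eef_rot: [-3.141, -0.001, 0.465]
wrist_force: [-0.2, 1.4, -0.3]
finger_gap: 94.0
finger_force: 0.0
```

Request:
jog_arm:
  series:
    - [0.4, 0.85, 0, 0, 0, 0.14, 0]
    - [0.4, 0.85, 0, 0, 0, 0.14, 0]
    - [0.4, 0.85, 0, 0, 0, 0.14, 0]
    - [0.4, 0.85, 0, 0, 0, 0.14, 0]

```text
clock: 0.77
eef_pos: [228.9, -327.0, 213.5]
eef_rot: [-3.142, -0.001, 0.684]
wrist_force: [-0.3, 0.0, 0.3]
finger_gap: 94.2
finger_force: 0.0
```

Request:
jog_arm:
  series:
    - [0.42, 0.84, 0, 0, 0, 0.14, 0]
    - [0.42, 0.84, 0, 0, 0, 0.14, 0]
    - [0.42, 0.84, 0, 0, 0, 0.14, 0]
    - [0.42, 0.84, 0, 0, 0, 0.14, 0]

```text
clock: 1.1
eef_pos: [279.4, -226.6, 213.6]
eef_rot: [3.141, -0.001, 0.905]
wrist_force: [-0.5, -0.0, 0.6]
finger_gap: 93.8
finger_force: 0.0
```

Request:
jog_arm:
  series:
    - [0.42, 0.84, 0, 0, 0, 0.14, 0]
    - [0.42, 0.84, 0, 0, 0, 0.14, 0]
    - [0.42, 0.84, 0, 0, 0, 0.14, 0]
    - [0.42, 0.84, 0, 0, 0, 0.14, 0]

```text
clock: 1.43
eef_pos: [329.9, -126.1, 213.5]
eef_rot: [3.141, -0.0, 1.125]
wrist_force: [-0.1, -0.4, -0.2]
finger_gap: 93.9
finger_force: 0.0
```

Request:
jog_arm:
  series:
    - [0.42, 0.84, 0, 0, 0, 0.14, 0]
    - [0.42, 0.84, 0, 0, 0, 0.14, 0]
    - [0.42, 0.84, 0, 0, 0, 0.14, 0]
    - [0.42, 0.84, 0, 0, 0, 0.14, 0]

```text
clock: 1.77
eef_pos: [380.5, -25.6, 213.3]
eef_rot: [-3.141, -0.0, 1.344]
wrist_force: [0.2, -0.6, 0.3]
finger_gap: 94.0
finger_force: 0.0
```

Request:
jog_arm:
  series:
    - [0.43, 0.83, -0.6, 0, 0, 0.146, 0]
    - [0.43, 0.83, -0.6, 0, 0, 0.146, 0]
    - [0.43, 0.83, -0.6, 0, 0, 0.146, 0]
    - [0.43, 0.83, -0.6, 0, 0, 0.146, 0]
    - [0.43, 0.83, -0.6, 0, 0, 0.146, 0]
    - [0.43, 0.83, -0.6, 0, 0, 0.146, 0]

```text
clock: 2.27
eef_pos: [430.6, 70.7, 141.5]
eef_rot: [-3.141, 0.0, 1.57]
wrist_force: [0.8, 0.3, 0.6]
finger_gap: 93.9
finger_force: 0.0
```

Request:
jog_arm:
  series:
    - [0, 0.008, -0.9, 0, 0, 0, 0.2]
    - [0, 0.008, -0.9, 0, 0, 0, 0.2]
    - [0, 0.008, -0.9, 0, 0, 0, 0.2]
    - [0, 0.008, -0.9, 0, 0, 0, 0.2]
    - [0, 0.008, -0.9, 0, 0, 0, 0.2]

```text
clock: 2.68
eef_pos: [430.7, 71.6, 34.4]
eef_rot: [-3.141, 0.0, 1.569]
wrist_force: [0.2, -0.8, 1.0]
finger_gap: 75.5
finger_force: 0.0
```

```bash
python3 - <<'E'
from cell import manip
import cv2,numpy as np
from h import *
c=manip.camera("side");f=c["frame"][:,:,::-1]
p=proj(c,manip.read_state()["eef_pos"]);print(p)
x,y=int(p[0])-60,int(p[1])-65
cv2.imwrite('pics/s1.png',cv2.resize(f[y:y+100,x:x+120],None,fx=6,fy=6,interpolation=cv2.INTER_CUBIC))
E
```

```text
[213.59087391 209.53431274]
```

View pics/s1.png

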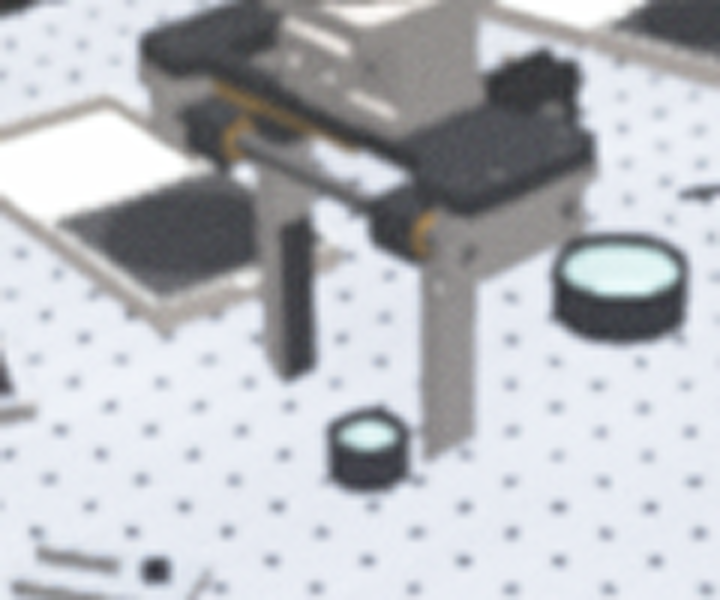

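The side crop shows the small lens at (367,435), centred between the fingertips at (293,375) and (445,455). Pads run right down to the tips. Next I descend and grip.

Request:
jog_arm:
  series:
    - [0, 0, -0.155, 0, 0, 0, 0.2]
    - [0, 0, -0.155, 0, 0, 0, 0.5]
    - [0, 0, -0.155, 0, 0, 0, 1]
    - [0, 0, -0.155, 0, 0, 0, 1]
    - [0, 0, -0.155, 0, 0, 0, 1]
    - [0, 0, -0.155, 0, 0, 0, 1]
    - [0, 0, -0.155, 0, 0, 0, 1]
    - [0, 0, -0.155, 0, 0, 0, 1]
  grip_force: 15

```text
clock: 3.4
eef_pos: [430.6, 73.0, 15.2]
eef_rot: [3.141, -0.0, 1.571]
wrist_force: [-0.1, -1.1, -0.9]
finger_gap: 32.3
finger_force: 0.6
```

Request:
jog_arm:
  series:
    - [0, 0, 0, 0, 0, 0, 1]
    - [0, 0, 0, 0, 0, 0, 1]
    - [0, 0, 0, 0, 0, 0, 1]
    - [0, 0, 0, 0, 0, 0, 1]
    - [0, 0, 0, 0, 0, 0, 1]
    - [0, 0, 0, 0, 0, 0, 1]

```text
clock: 3.9
eef_pos: [430.6, 73.0, 15.1]
eef_rot: [3.141, 0.0, 1.571]
wrist_force: [-0.4, 0.5, 5.8]
finger_gap: 31.5
finger_force: 15.0
```

Request:
jog_arm:
  series:
    - [0, 0, 0.1, 0, 0, 0, 1]
    - [0, 0, 0.3, 0, 0, 0, 1]
    - [0, 0, 0.7, 0, 0, 0, 1]
    - [0, 0, 0.7, 0, 0, 0, 1]
    - [0.2, 0.2, 0.7, 0, 0, 0, 1]
    - [0.4, 0.5, 0.7, 0, 0, 0, 1]
    - [0.6, 0.75, 0.7, 0, 0, 0, 1]
    - [0.6, 0.75, 0.7, 0, 0, 0, 1]

```text
clock: 4.57
eef_pos: [505.1, 166.9, 98.4]
eef_rot: [3.14, -0.001, 1.573]
wrist_force: [-0.3, 0.4, -0.7]
finger_gap: 31.4
finger_force: 15.0
```

```bash
cat > look.py <<'E'
import sys
from cell import manip
from h import *
cam,name,w=sys.argv[1],sys.argv[2],int(sys.argv[3])
c=manip.camera(cam);f=c["frame"][:,:,::-1];s=manip.read_state()
P=[float(v) for v in sys.argv[4:7]] or s["eef_pos"]
p=proj(c,P);h=w*5//6;x=int(np.clip(p[0]-w/2,0,512-w));y=int(np.clip(p[1]-h/2,0,384-h));k=720/w
print(x,y,k,'target at',(p-[x,y])*k,s["eef_pos"].round(1))
cv2.imwrite(f'pics/{name}.png',cv2.resize(f[y:y+h,x:x+w],None,fx=k,fy=k,interpolation=cv2.INTER_CUBIC))
E
python3 look.py side s2 120
```

```text
99 138 6.0 target at [361.17678402 303.44342641] [503.3 164.9  97.9]
```

View pics/s2.png

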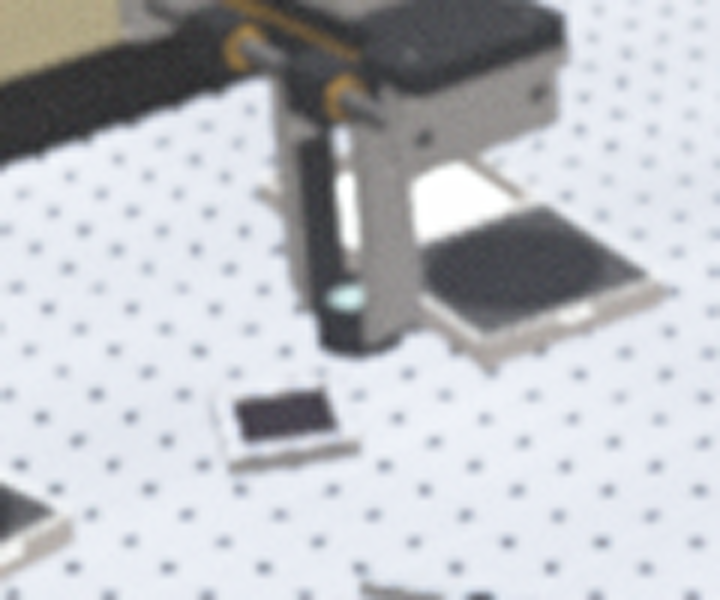

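The lens hangs level between the pads at crop (358,325), right under the TCP. I'll cross-check the box centres using the foam square in both cameras.

```bash
python3 - <<'E'
from h import *
t=pickle.load(open('top.pkl','rb'));s=pickle.load(open('side.pkl','rb'))
for n,u,v in (('small',(239,207),(134,337)),('large',(365,203),(282,275)),('med',(512,205),(408,222))):
    for nm,c,p in(('top',t,u),('side',s,v)):
        for th in (60,85,105):
            r=blob(c,np.array(p)/1.5,26,lambda a:a.max(2)<th)
            if r: print(n,nm,th,ray(c,r[0],14 if th>60 else 10).round(1)[:2],round(r[1]),r[2])
E
```

```text
small top 60 [605.8 289.6] 172 [14.875 14.375]
small top 85 [604.3 288.8] 237 [16.625 16.625]
small top 105 [604.3 288.6] 273 [18. 18.]
small side 85 [605.5 288.8] 234 [24.  13.5]
small side 105 [605.9 288.7] 309 [33.625 17.625]
large top 60 [607.9  12.8] 400 [22.875 22.125]
large top 85 [606.7  12.9] 538 [25.625 24.875]
large top 105 [606.5  12.9] 594 [27.125 26.5  ]
large side 85 [608.   12.9] 289 [28.875 13.25 ]
large side 105 [608.   12.8] 395 [38.375 18.   ]
med top 60 [ 600.2 -309.4] 273 [19.    18.375]
med top 85 [ 598.9 -308.4] 370 [23.25  21.875]
med top 105 [ 598.7 -308.2] 418 [24.625 23.375]
med side 60 [ 663.7 -475.5] 26 [ 6.625 11.625]
med side 85 [ 600.3 -309.4] 128 [21.125  8.5  ]
med side 105 [ 600.3 -309.4] 165 [25.125 10.875]
```

Request:
jog_arm:
  series:
    - [0.3, 0.35, 0, 0, 0, 0, 1]
    - [0.6, 0.7, 0, 0, 0, 0, 1]
    - [0.85, 1, 0, 0, 0, 0, 1]
    - [0.85, 1, 0, 0, 0, 0, 1]
    - [0.85, 1, 0, 0, 0, 0, 1]

```text
clock: 5.03
eef_pos: [606.0, 285.8, 97.5]
eef_rot: [-3.141, -0.0, 1.573]
wrist_force: [-0.4, -0.5, -0.8]
finger_gap: 31.4
finger_force: 15.0
```

Request:
jog_arm:
  series:
    - [0, 0.05, -0.15, 0, 0, 0, 1]
    - [0, 0.05, -0.35, 0, 0, 0, 1]
    - [0, 0.05, -0.5, 0, 0, 0, 1]
    - [0, 0.05, -0.57, 0, 0, 0, 1]
    - [0, 0.05, -0.57, 0, 0, 0, 1]
    - [0, 0.05, -0.57, 0, 0, 0, 1]

```text
clock: 5.53
eef_pos: [604.5, 288.4, 31.0]
eef_rot: [-3.142, 0.0, 1.57]
wrist_force: [-0.4, 0.2, -0.4]
finger_gap: 31.6
finger_force: 15.0
```

Request:
jog_arm:
  series:
    - [0, 0, -0.02, 0, 0, 0, 1]
    - [0, 0, -0.04, 0, 0, 0, 1]
    - [0, 0, -0.055, 0, 0, 0, 1]
    - [0, 0, -0.062, 0, 0, 0, 1]
    - [0, 0, -0.066, 0, 0, 0, 1]
    - [0, 0, -0.066, 0, 0, 0, 1]

```text
clock: 6.03
eef_pos: [604.6, 289.0, 23.2]
eef_rot: [3.141, -0.0, 1.571]
wrist_force: [-1.9, -1.3, 5.0]
finger_gap: 31.2
finger_force: 15.0
```

```bash
python3 look.py side s3 90 605 289 14
```

```text
43 186 8.0 target at [366.46809165 307.80223208] [604.6 289.   23.2]
```

View pics/s3.png

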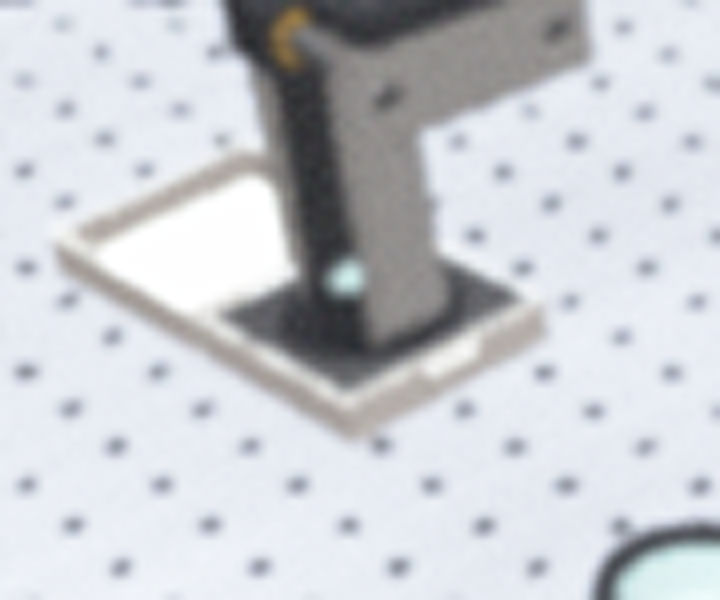

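Wrist force is +5 N, so the lens is seated in the well, at about (350,310) in the crop. Releasing now.

Request:
jog_arm:
  series:
    - [0, 0, 0, 0, 0, 0, 0.5]
    - [0, 0, 0, 0, 0, 0, 0.5]
    - [0, 0, 0, 0, 0, 0, 0.5]
    - [0, 0, 0, 0, 0, 0, 0.4]
    - [0, 0, 0, 0, 0, 0, 0.4]
    - [0, 0, 0.3, 0, 0, 0, 0.3]
    - [0, 0, 0.7, 0, 0, 0, 0.2]
    - [0, 0, 0.7, 0, 0, 0, 0.2]

```text
clock: 6.75
eef_pos: [606.8, 290.0, 113.8]
eef_rot: [3.133, -0.004, 1.571]
wrist_force: [0.5, 0.3, 1.1]
finger_gap: 72.7
finger_force: 0.0
```

Request:
jog_arm:
  series:
    - [-0.6, 0, 0, 0, 0, 0, 0.2]
    - [-1, 0, 0, 0, 0, 0, 0.2]
    - [-1, 0, 0, 0, 0, 0, 0.2]
    - [-1, 0, 0, 0, 0, 0, 0.1]
    - [-1, 0, 0, 0, 0, 0, 0.1]

```text
clock: 7.17
eef_pos: [483.6, 289.3, 107.2]
eef_rot: [3.141, -0.0, 1.572]
wrist_force: [0.3, 0.3, -0.1]
finger_gap: 83.4
finger_force: 0.0
```

```bash
python3 look.py side s4 160 520 295 14
```

```text
27 174 4.5 target at [362.62937286 303.41550062] [484.9 289.3 107.3]
```

View pics/s4.png

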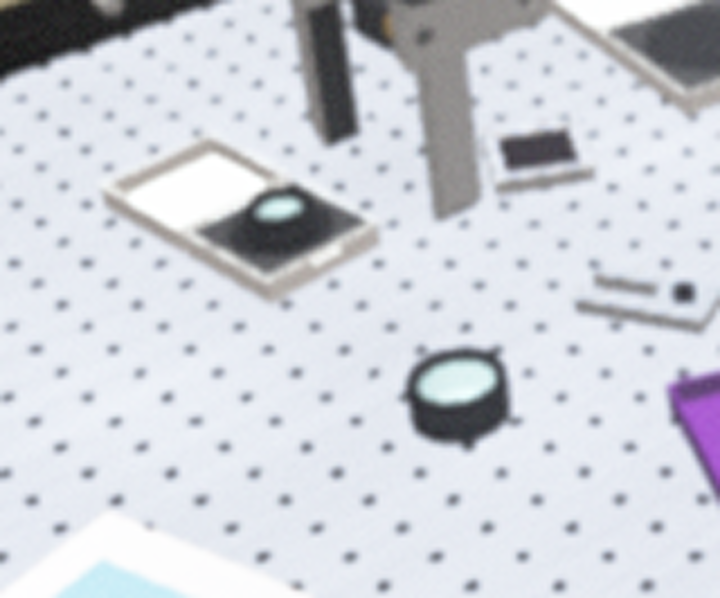

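The small lens sits flat in its well at (280,215), glass up. The medium lens is at (458,395). Next.

Request:
jog_arm:
  series:
    - [-0.2, 0.1, 0, 0, 0, 0, 0.1]
    - [-0.414, 0.104, 0, 0, 0, 0, 0.1]
    - [-0.414, 0.104, -0.25, 0, 0, 0, 0.1]
    - [-0.414, 0.104, -0.5, 0, 0, 0, 0.1]
    - [-0.414, 0.104, -0.7, 0, 0, 0, 0.1]
    - [-0.414, 0.104, -0.762, 0, 0, 0, 0.1]
    - [-0.414, 0.104, -0.762, 0, 0, 0, 0.1]

```text
clock: 7.8
eef_pos: [435.0, 301.0, 13.5]
eef_rot: [-3.139, 0.001, 1.57]
wrist_force: [0.3, -0.0, 0.3]
finger_gap: 84.6
finger_force: 0.0
```

Request:
jog_arm:
  series:
    - [0, 0, 0, 0, 0, 0, 0.3]
    - [0, 0, 0, 0, 0, 0, 0.5]
    - [0, 0, 0, 0, 0, 0, 1]
    - [0, 0, 0, 0, 0, 0, 1]
    - [0, 0, 0, 0, 0, 0, 1]
    - [0, 0, 0, 0, 0, 0, 1]
    - [0, 0, 0, 0, 0, 0, 1]
    - [0, 0, 0, 0, 0, 0, 1]
  grip_force: 20

```text
clock: 8.47
eef_pos: [435.0, 301.5, 15.4]
eef_rot: [3.141, -0.0, 1.571]
wrist_force: [-0.7, 0.0, 4.6]
finger_gap: 43.5
finger_force: 20.0
```

Request:
jog_arm:
  series:
    - [0, 0, 0, 0, 0, 0, 1]
    - [0, 0, 0, 0, 0, 0, 1]
    - [0, 0, 0, 0, 0, 0, 1]
    - [0, 0, 0, 0, 0, 0, 1]

```text
clock: 8.8
eef_pos: [434.9, 301.5, 15.4]
eef_rot: [3.141, -0.0, 1.571]
wrist_force: [-1.0, 0.1, 4.3]
finger_gap: 43.7
finger_force: 20.0
```

Request:
jog_arm:
  series:
    - [0, 0, 0.1, 0, 0, 0, 1]
    - [0, 0, 0.3, 0, 0, 0, 1]
    - [0, 0, 0.6, 0, 0, 0, 1]
    - [0, 0, 0.83, 0, 0, 0, 1]
    - [0, 0, 0.83, 0, 0, 0, 1]

```text
clock: 9.22
eef_pos: [436.7, 302.7, 120.7]
eef_rot: [3.134, -0.004, 1.571]
wrist_force: [0.7, 1.2, 0.3]
finger_gap: 43.3
finger_force: 20.0
```

Request:
jog_arm:
  series:
    - [0.05, -0.2, 0, 0, 0, 0, 1]
    - [0.12, -0.45, 0, 0, 0, 0, 1]
    - [0.2, -0.7, 0, 0, 0, 0, 1]
    - [0.23, -0.85, 0, 0, 0, 0, 1]

```text
clock: 9.55
eef_pos: [462.8, 197.2, 114.7]
eef_rot: [-3.141, 0.0, 1.57]
wrist_force: [0.8, 0.0, -0.9]
finger_gap: 43.5
finger_force: 20.0
```

Request:
jog_arm:
  series:
    - [0.08, -0.3, 0, 0, 0, 0, 1]
    - [0.16, -0.6, 0, 0, 0, 0, 1]
    - [0.23, -0.85, 0, 0, 0, 0, 1]

```text
clock: 9.8
eef_pos: [490.0, 95.4, 114.7]
eef_rot: [-3.141, 0.0, 1.571]
wrist_force: [0.8, 0.2, -0.6]
finger_gap: 43.4
finger_force: 20.0
```

Request:
jog_arm:
  series:
    - [0.08, -0.3, 0, 0, 0, 0, 1]
    - [0.16, -0.6, 0, 0, 0, 0, 1]
    - [0.23, -0.85, 0, 0, 0, 0, 1]

```text
clock: 10.05
eef_pos: [517.6, -6.8, 114.7]
eef_rot: [-3.141, 0.0, 1.57]
wrist_force: [1.4, -0.2, -0.3]
finger_gap: 43.5
finger_force: 20.0
```

Request:
jog_arm:
  series:
    - [0.08, -0.3, 0, 0, 0, 0, 1]
    - [0.16, -0.6, 0, 0, 0, 0, 1]
    - [0.23, -0.85, 0, 0, 0, 0, 1]

```text
clock: 10.3
eef_pos: [545.2, -108.9, 114.6]
eef_rot: [-3.141, 0.0, 1.57]
wrist_force: [0.4, 1.1, -0.4]
finger_gap: 43.7
finger_force: 20.0
```

Request:
jog_arm:
  series:
    - [0.08, -0.3, 0, 0, 0, 0, 1]
    - [0.16, -0.6, 0, 0, 0, 0, 1]
    - [0.23, -0.85, 0, 0, 0, 0, 1]

```text
clock: 10.55
eef_pos: [572.7, -210.9, 114.6]
eef_rot: [-3.141, -0.0, 1.57]
wrist_force: [0.1, -0.5, -0.7]
finger_gap: 43.3
finger_force: 20.0
```

Request:
jog_arm:
  series:
    - [0.08, -0.3, 0, 0, 0, 0, 1]
    - [0.15, -0.55, 0, 0, 0, 0, 1]
    - [0.2, -0.75, 0, 0, 0, 0, 1]
    - [0.225, -0.838, 0, 0, 0, 0, 1]
    - [0.225, -0.838, 0, 0, 0, 0, 1]
    - [0.225, -0.838, 0, 0, 0, 0, 1]

```text
clock: 11.05
eef_pos: [599.4, -308.9, 114.1]
eef_rot: [-3.141, -0.001, 1.57]
wrist_force: [0.2, 0.4, -1.2]
finger_gap: 43.7
finger_force: 20.0
```

Request:
jog_arm:
  series:
    - [0, 0, -0.2, 0, 0, 0, 1]
    - [0, 0, -0.45, 0, 0, 0, 1]
    - [0, 0, -0.62, 0, 0, 0, 1]
    - [0, 0, -0.69, 0, 0, 0, 1]
    - [0, 0, -0.7, 0, 0, 0, 1]
    - [0, 0, -0.7, 0, 0, 0, 1]

```text
clock: 11.55
eef_pos: [600.1, -308.5, 31.5]
eef_rot: [3.141, 0.0, 1.571]
wrist_force: [-0.1, -0.4, -0.4]
finger_gap: 43.7
finger_force: 20.0
```

Request:
jog_arm:
  series:
    - [0, 0, -0.02, 0, 0, 0, 1]
    - [0, 0, -0.04, 0, 0, 0, 1]
    - [0, 0, -0.055, 0, 0, 0, 1]
    - [0, 0, -0.062, 0, 0, 0, 1]
    - [0, 0, -0.067, 0, 0, 0, 1]
    - [0, 0, -0.067, 0, 0, 0, 1]

```text
clock: 12.05
eef_pos: [599.9, -309.2, 23.4]
eef_rot: [3.141, 0.0, 1.571]
wrist_force: [-2.2, 1.8, 4.7]
finger_gap: 43.5
finger_force: 20.0
```

```bash
python3 look.py side s5 90 600 -309 14
```

```text
224 109 8.0 target at [364.00527513 305.43696682] [ 599.9 -309.2   23.4]
```

View pics/s5.png

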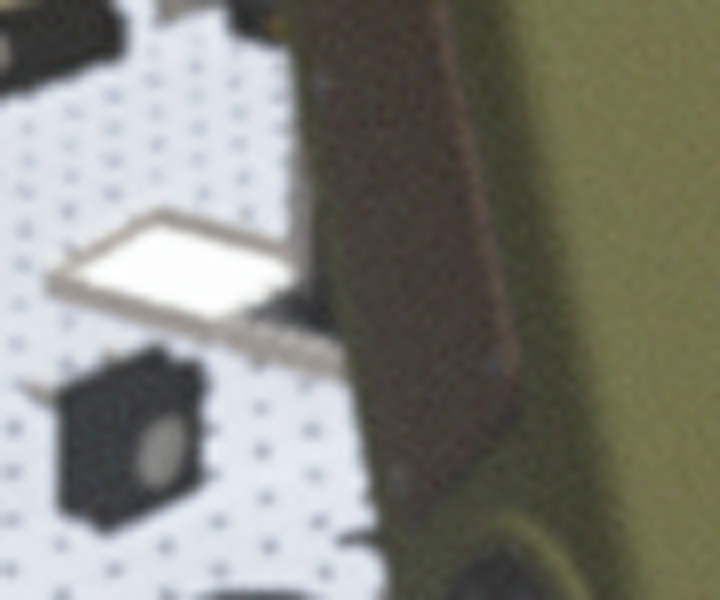

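The arm hides the box (only the lid at (170,270) and the mirror mount at (130,440) show), but contact force and height match the first placing. Releasing.

Request:
jog_arm:
  series:
    - [0, 0, 0, 0, 0, 0, 0.4]
    - [0, 0, 0, 0, 0, 0, 0.4]
    - [0, 0, 0, 0, 0, 0, 0.3]
    - [0, 0, 0, 0, 0, 0, 0.3]
    - [0, 0, 0, 0, 0, 0, 0.25]
    - [0, 0, 0.3, 0, 0, 0, 0.2]
    - [0, 0, 0.7, 0, 0, 0, 0.05]
    - [0, 0, 0.7, 0, 0, 0, 0.05]

```text
clock: 12.77
eef_pos: [602.0, -310.3, 114.0]
eef_rot: [3.134, 0.005, 1.571]
wrist_force: [1.0, -0.5, 1.5]
finger_gap: 85.1
finger_force: 0.0
```

Request:
jog_arm:
  series:
    - [-0.3, 0.4, 0, 0, 0, 0, 0.05]
    - [-0.5, 0.7, 0, 0, 0, 0, 0.05]
    - [-0.7, 1, 0, 0, 0, 0, 0.05]
    - [-0.7, 1, 0, 0, 0, 0, 0.05]
    - [-0.7, 1, 0, 0, 0, 0, 0.05]

```text
clock: 13.18
eef_pos: [514.2, -186.2, 107.0]
eef_rot: [-3.141, -0.0, 1.573]
wrist_force: [0.4, -0.1, 0.8]
finger_gap: 89.3
finger_force: 0.0
```

Request:
jog_arm:
  series:
    - [-0.25, 0.35, 0, 0, 0, 0, 0.05]
    - [-0.5, 0.7, 0, 0, 0, 0, 0.05]
    - [-0.575, 0.85, 0, 0, 0, 0, 0.05]
    - [-0.575, 0.85, 0, 0, 0, 0, 0.05]
    - [-0.575, 0.85, 0, 0, 0, 0, 0.05]

```text
clock: 13.6
eef_pos: [447.1, -86.5, 107.3]
eef_rot: [3.14, 0.0, 1.573]
wrist_force: [0.8, -0.4, -0.1]
finger_gap: 88.9
finger_force: 0.0
```

```bash
python3 look.py side s6 130 500 -150 20
```

```text
192 119 5.538461538461538 target at [364.39107227 303.65372423] [447.7 -87.4 107.3]
```

View pics/s6.png

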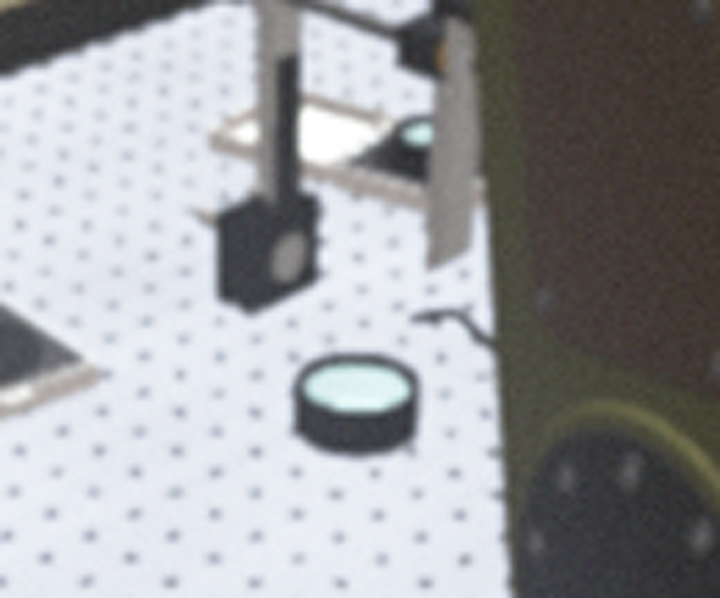

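The medium lens lies in its box at (418,135), and the large lens is at (357,400). Descending to grip.

Request:
jog_arm:
  series:
    - [0, 0, -0.25, 0, 0, 0, 0]
    - [0, 0, -0.5, 0, 0, 0, 0]
    - [0, 0, -0.68, 0, 0, 0, 0]
    - [0, 0, -0.74, 0, 0, 0, 0]
    - [0, 0, -0.763, 0, 0, 0, 0]
    - [0, 0, -0.763, 0, 0, 0, 0.2]
    - [0, 0, -0.763, 0, 0, 0, 0.4]
  grip_force: 25

```text
clock: 14.23
eef_pos: [447.7, -87.7, 16.1]
eef_rot: [3.14, 0.0, 1.57]
wrist_force: [0.1, -0.5, 0.5]
finger_gap: 83.7
finger_force: 0.0
```

Request:
jog_arm:
  series:
    - [0, 0, 0, 0, 0, 0, 1]
    - [0, 0, 0, 0, 0, 0, 1]
    - [0, 0, 0, 0, 0, 0, 1]
    - [0, 0, 0, 0, 0, 0, 1]
    - [0, 0, 0, 0, 0, 0, 1]
    - [0, 0, 0, 0, 0, 0, 1]
    - [0, 0, 0, 0, 0, 0, 1]
    - [0, 0, 0, 0, 0, 0, 1]

```text
clock: 14.9
eef_pos: [447.1, -87.2, 15.6]
eef_rot: [3.141, 0.0, 1.571]
wrist_force: [-1.4, 0.0, 6.0]
finger_gap: 57.4
finger_force: 25.0
```

Request:
jog_arm:
  series:
    - [0, 0, 0.1, 0, 0, 0, 1]
    - [0, 0, 0.25, 0, 0, 0, 1]
    - [0, 0, 0.45, 0, 0, 0, 1]
    - [0, 0, 0.6, 0, 0, 0, 1]
    - [0, 0, 0.6, 0, 0, 0, 1]

```text
clock: 15.32
eef_pos: [448.2, -87.5, 89.9]
eef_rot: [3.137, 0.001, 1.571]
wrist_force: [0.5, 0.3, -0.6]
finger_gap: 57.8
finger_force: 25.0
```

```bash
python3 look.py side s7 110
```

```text
201 119 6.545454545454546 target at [365.04340865 299.3247359 ] [447.4 -87.2  88. ]
```

View pics/s7.png

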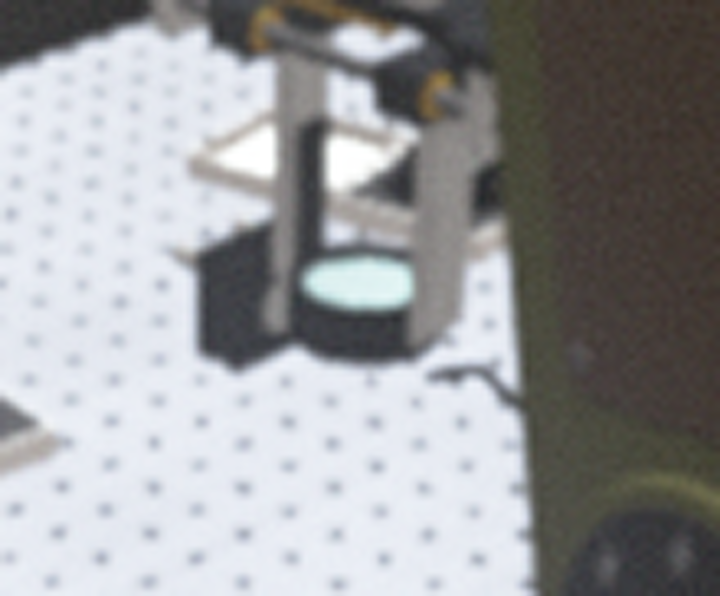

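The large lens is held level at (360,300). Carrying it to the large box.

Request:
jog_arm:
  series:
    - [0.15, 0.15, 0, 0, 0, 0, 1]
    - [0.4, 0.3, 0, 0, 0, 0, 1]
    - [0.65, 0.42, 0, 0, 0, 0, 1]
    - [0.8, 0.5, 0, 0, 0, 0, 1]
    - [0.8, 0.5, 0, 0, 0, 0, 1]

```text
clock: 15.78
eef_pos: [544.6, -25.4, 85.1]
eef_rot: [-3.14, -0.0, 1.572]
wrist_force: [0.1, 0.9, -3.0]
finger_gap: 57.1
finger_force: 25.0
```

Request:
jog_arm:
  series:
    - [0.25, 0.15, 0, 0, 0, 0, 1]
    - [0.45, 0.28, 0, 0, 0, 0, 1]
    - [0.538, 0.332, 0, 0, 0, 0, 1]
    - [0.538, 0.332, -0.15, 0, 0, 0, 1]
    - [0.538, 0.332, -0.33, 0, 0, 0, 1]
    - [0.538, 0.332, -0.44, 0, 0, 0, 1]
    - [0.538, 0.332, -0.467, 0, 0, 0, 1]
    - [0.538, 0.332, -0.467, 0, 0, 0, 1]

```text
clock: 16.45
eef_pos: [606.4, 12.4, 29.5]
eef_rot: [-3.139, -0.0, 1.57]
wrist_force: [-0.3, 0.2, -1.8]
finger_gap: 57.3
finger_force: 25.0
```

Request:
jog_arm:
  series:
    - [0, 0, -0.02, 0, 0, 0, 1]
    - [0, 0, -0.04, 0, 0, 0, 1]
    - [0, 0, -0.055, 0, 0, 0, 1]
    - [0, 0, -0.063, 0, 0, 0, 1]
    - [0, 0, -0.069, 0, 0, 0, 1]
    - [0, 0, -0.069, 0, 0, 0, 1]

```text
clock: 16.95
eef_pos: [607.5, 12.7, 23.6]
eef_rot: [3.141, 0.0, 1.571]
wrist_force: [-3.7, -0.8, 4.0]
finger_gap: 57.5
finger_force: 25.0
```

```bash
python3 look.py side s8 110 607 13 14
```

```text
129 137 6.545454545454546 target at [363.29852897 297.83755731] [607.5  12.7  23.6]
```

View pics/s8.png

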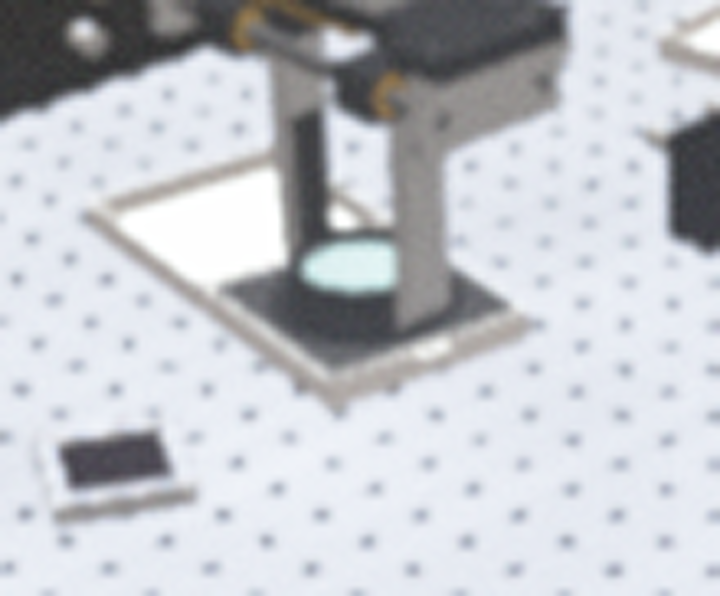

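The large lens sits in the well at (355,290), with +4 N contact. Releasing, then backing off for a final look.

Request:
jog_arm:
  series:
    - [0, 0, 0, 0, 0, 0, 0.3]
    - [0, 0, 0, 0, 0, 0, 0.3]
    - [0, 0, 0, 0, 0, 0, 0.2]
    - [0, 0, 0, 0, 0, 0, 0.15]
    - [0, 0, 0, 0, 0, 0, 0.15]
    - [0, 0, 0, 0, 0, 0, 0.15]
    - [0, 0, 0.35, 0, 0, 0, 0.15]
    - [0, 0, 0.7, 0, 0, 0, 0.15]

```text
clock: 17.67
eef_pos: [606.0, 12.8, 105.0]
eef_rot: [-3.136, -0.0, 1.571]
wrist_force: [0.7, 1.0, 0.6]
finger_gap: 80.1
finger_force: 0.0
```

Request:
jog_arm:
  series:
    - [0, 0, 0.3, 0, 0, 0, 0.15]
    - [-0.6, 0, 0.6, 0, 0, 0, 0.15]
    - [-1, 0, 0.8, 0, 0, 0, 0.15]
    - [-1, 0, 0.8, 0, 0, 0, 0.15]
    - [-1, 0, 0.8, 0, 0, 0, 0.15]
    - [-1, 0, 0.8, 0, 0, 0, 0.15]

```text
clock: 18.17
eef_pos: [486.6, 12.8, 204.1]
eef_rot: [3.138, 0.0, 1.571]
wrist_force: [-0.2, -0.1, 0.1]
finger_gap: 80.2
finger_force: 0.0
```

Request:
jog_arm:
  series:
    - [-0.3, 0, 0, 0, 0, 0, 0.15]
    - [-0.6, 0, 0, 0, 0, 0, 0.15]
    - [-0.9, 0, 0, 0, 0, 0, 0.15]
    - [-0.9, 0, 0, 0, 0, 0, 0.15]
    - [-0.9, 0, 0, 0, 0, 0, 0.15]

```text
clock: 18.58
eef_pos: [379.6, 12.7, 202.1]
eef_rot: [3.141, 0.0, 1.571]
wrist_force: [0.2, -0.5, 0.3]
finger_gap: 79.8
finger_force: 0.0
```

```bash
python3 look.py top t9 250 560 0 14; python3 look.py side s9 250 600 50 14
```

```text
121 45 2.88 target at [361.24609171 300.82998223] [380.4  12.7 202.2]
49 84 2.88 target at [362.68032868 300.59251454] [380.6  12.6 202. ]
```

View pics/t9.png

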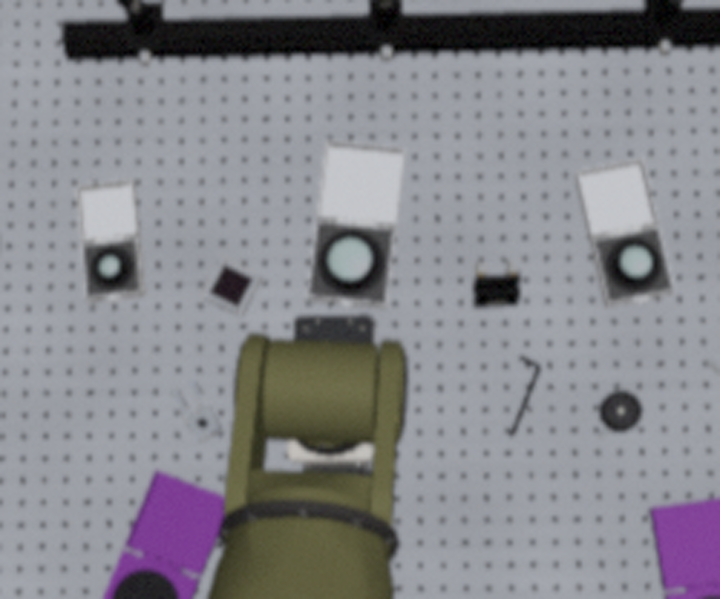

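View pics/s9.png

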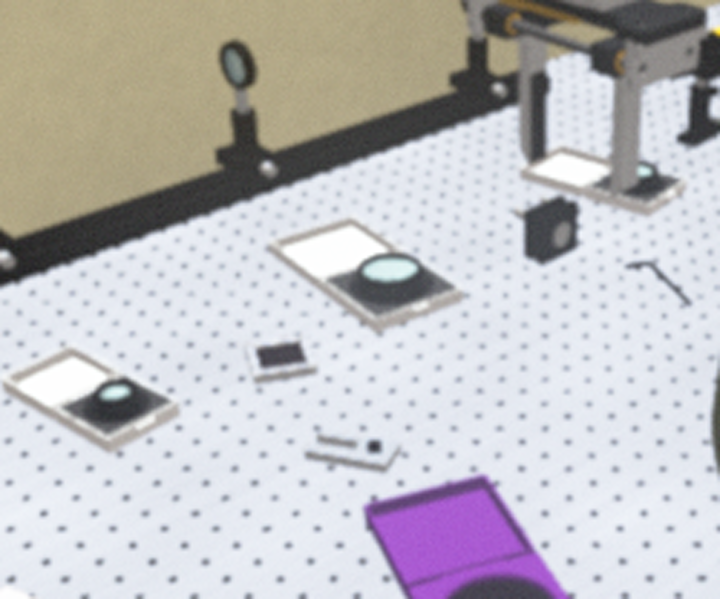

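Each lens is centred in its own box with the glass up. In the top crop they are at (109,266), (350,260) and (635,262). The iris, mirror mount and filter have not moved.

```bash
python3 -c "
from cell import manip
print(manip.sign_off())"
```

```text
the job is handed in; nothing more can be done
None
```

All three lenses are in their own boxes, flat with the glass up, the bystanders were left where they were, and the job is handed in at about 19 s on the robot's clock.

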